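# Nest the steel cups, then hold the soak bath's lid open at 60 degrees

## Robot

A 6-joint arm with a two-finger parallel gripper is mounted at the origin on the work surface; the furniture and walls round the work are solid. World frame = base frame: x ahead of the robot, y to its left, z up, the work surface at z = 0. Lengths are in m, angles in rad, forces in N, time in s.
With the tool pointing down it reaches from about 0.3 to 0.775 m from the base axis. Payload 14.6 kg.
Tool frame: the origin (TCP) lies on the centre line of the jaws, within the pads' length; the fingertips stand 8 mm ahead of it and the grasp point (between the pads) lies 11 mm behind it; z points along the fingers, y is the direction in which the jaws open and shut (so a half turn about z gives the same grasp; the last joint's range is limited). The gripper opens to 85 mm and grips with 20 to 120 N. Pads are 22 mm wide; open, the fingers measure 114 mm over their backs; the gripper's body (76 mm by 85 mm) begins 54 mm behind the grasp point. The pads swing forward as they close: fully open they stand 13 mm farther back than shut.
Start: joints at [-1.301, 0.3, 1.521, -0, 1.321, -0.067], TCP at [0.182, -0.519, 0.239] pointing down, gripper open.
Joint ranges: [-3.03, 3.03], [-0.79, 2.21], [0.23, 2.52], [-1.04, 4.18], [0, 3.07], [-2.55, 2.55]. Speed limits (rad/s): [2.22, 2.22, 2.57, 3.14, 3.14, 3.14].

## Interface

Orientations are given as a unit quaternion [w, x, y, z].
In Python, from bench import env, imaging, job_done gives the robot as it stands. The module is installed in compiled form; this text tells all that it offers.
- The arm moves only by the tool jog_arm, never from a script. Its argument "steps" is a list of rows, each a list of 7 numbers: the shift along the tool's x, y, z in cm, then the turn, a rotation vector about the tool's x, y, z in rad, then the gripper command: -1 is fully open, 1 is shut, values between are in proportion. A call has 1 to 5 rows; each row is the pose to reach, as a shift and turn from the pose commanded when the call began, along the tool's axes at that moment; what a row does not reach only later rows make up. A row lasts 1/12 s, in which the tool goes at most 41.7 mm and 7.16 degrees, less where a joint would pass 70% of its speed; a pose out of reach is approached as far as the arm can. A call with a gripper value outside its range is refused whole. The fingers move at their own pace and stop on an object; "force" is the grip in N (left out, the last holds). Time passes only in rows, so rows that repeat a pose let the fingers close. It gives the time, the measured TCP pose, the force and the opening at its end, in the units of the state.
- env.sense(): the state, without advancing time (a new reading comes with each control period).
- imaging.get_image(name): name is "side" or "top" or "wrist"; returns a dict with "pixels" (480x640x3 uint8, blue, green, red), "vfov" (degrees; the focal length in pixels is half the picture's height over the tangent of half this angle, whatever the lens; pixels are square), "cx", "cy" (the principal point, pixels), "rvec" (rotation vector, rad) and "tvec" (3), from world to camera coordinates, as OpenCV has them. Camera axes: x right, y down, z forward; pixel columns grow to the right and rows downward; lengths in m; the calibration is good to about 2 mm. A picture is of the moment at which its call begins. There is no depth.
- job_done(): hands the job in, once; it reports no verdict.
The state is a dict: "clock": time; "joint_pos": joint angles; "dq": joint speeds; "effort": joint torques, N m; "eef_pos": TCP position; "eef_rot": TCP orientation; "force": force on the tool from outside, world axes, zero at the start; "wrist_torque": the same for the moment, N m; "gripper_width": finger opening in m.
Only numpy, scipy, OpenCV 4.12 (cv2) and the standard library are available. Lean on these libraries where they do the work, as an engineer would, in place of code of your own. Each camera call takes 0.05 s, during which the arm holds its last target. There are 200 camera calls.

## Task

Nest the three steel cups in size order - the middle one in the largest, the smallest in the middle one, each sitting level with its collar down on the rim below - with the largest left where it stands, so that I can lower them into the soak bath in one go. Then lift the bath's lid, which falls shut by itself, and hold it open at 60 degrees from closed, so that its drips run back into the bath. Finish while still holding the lid there, and leave the bottles nearby alone.

Things in the scene. Friction and masses are not known exactly. Their poses are not given: they have to be found in the camera images.
- bath: Soak bath: a box-shaped stainless tank on four short feet, fixed, 200 mm deep (x) by 200 mm wide (y), rim 150 mm above the worktop, a small brass drain cock low on its left side. Origin: centre of its underside, on the worktop; its x axis points from the front (handle side) to the hinged back, z up. Only the lid moves.
- bath_lid (a joint): Angle of the bath's lid, rad: 0 closed, grows as the front edge is lifted, stop at 1.40; 60 degrees is 1.047. A 216 x 216 mm steel sheet with turned-down edges, 0.4 to 0.75 kg, hinged at the back of the bath on a level axis (the bath's y) through lid_hinge. Only its weight acts on it: let go at any angle, it falls shut.
- lid_handle (a point): Middle of the grip bar of the lid's bow handle: dark round bar 10 mm thick, straight for 94 mm along the bath's y, on two posts 110 mm apart. Closed: 170 mm in front of the hinge axis and 43 mm above it (197 mm above the worktop), 37 mm over the lid's face, 46 mm behind its front edge. Its axes turn with the lid: x to the hinge, y along the bar, z out of the lid.
- lid_hinge (a point): Point on the hinge axis in the middle of the lid's back edge, 154 mm above the worktop, 106 mm behind the bath's centre. Turns with the lid.
- cup_large: Largest cup: open, slightly tapered stainless cup without a collar, 58 mm high, rim 72 mm outside and 66 mm inside, foot 60 mm, about 0.2 kg. Origin: centre of its underside; z up.
- cup_middle: Middle cup: open, stainless, 54 mm high, with a stacking collar 72 mm across and 4 mm thick, its underside 34 mm above the foot. Above it a straight wall 60 mm outside (16 mm high to grip), 54 mm inside; below it tapers from 61 mm to a 50 mm foot. About 0.14 kg. Fully nested, the collar rests on the large cup's rim, foot 24 mm above that cup's foot. Origin: centre of underside; z up.
- cup_small: Smallest cup: same shape, 48 mm high; collar 60 mm across and 4 mm thick, its underside 28 mm above the foot. Above it a straight wall 48 mm outside (16 mm high to grip); below it tapers from 49 mm to a 40 mm foot. About 0.09 kg. Fully nested, its foot is 26 mm above the middle cup's foot. Origin: centre of underside; z up.
- sample_bottle: Bystander: pale translucent bottle with a blue screw cap, 47 mm across, 106 mm high, near the front left of the bath. Origin: centre of its underside.
- dropper_bottle: Bystander: small brown bottle with a white cap, 34 mm across, 81 mm high, in front of the bath. Origin: centre of its underside.
- pump_bottle: Bystander: small white pump bottle, 34 mm across, 128 mm high, at the right of the cups. Origin: centre of its underside.
- lab_tap: Fixed white laboratory tap on the worktop at the right, not part of the work: keep the arm clear of it. A 21 mm post 420 mm high with its spout bent over to the right, and two knobs 210 mm above the worktop, about 100 mm either side of the post (towards the cups and back towards the robot). Origin: on the worktop, 26 mm from the post's foot.

How it is judged:
By the outcome, as a careful person would: the job done as asked, in the order asked, and still so for the second after the job is handed in, while the arm keeps its last pose, push and grip.
It also fails if it takes over 72 s, if anything falls off the work surface, if the arm or the gripper's body presses on something with over 40 N, if the wrist force passes 120 N, or if a joint passes its speed limit or range.

## Working session

There is one attempt and no reset: what is moved stays moved. The work goes in short steps, Python scripts to look and compute and a tool call to move; the robot and the scene stay as the last step left them, time stands still between calls to the robot, and variables do not carry over. Pictures are saved under pics/ and viewed, about 8 in all and at most 12, crops included, and the job is handed in when it is done.

Besides the shell and the picture viewer there is one more tool, called after "Call:" by a JSON object that holds its "api" and its "payload", one argument or row to a line. jog_arm: Moves the arm, as the interface text tells. Its arguments: {"type":"object","properties":{"steps":{"type":"array"},"force":{"type":"number"}},"required":["steps"]}

```bash
mkdir -p pics; cat > h.py <<'E'
import numpy as np, cv2, pickle
from bench import env, imaging, job_done
from scipy.spatial.transform import Rotation as R
def snap(n,f):
    d=imaging.get_image(n); cv2.imwrite(f'pics/{f}.png',d['pixels']); pickle.dump(d,open(f'pics/{f}.pkl','wb')); return d
def load(f): return pickle.load(open(f'pics/{f}.pkl','rb'))
def K(d):
    f=240/np.tan(np.radians(d['vfov'])/2); return np.array([[f,0,d['cx']],[0,f,d['cy']],[0,0,1.]])
def ray(d,u,v):
    M=cv2.Rodrigues(np.array(d['rvec'],float))[0]; t=np.array(d['tvec'],float).ravel()
    return -M.T@t, M.T@np.linalg.inv(K(d))@[u,v,1]
def at_z(d,u,v,z):
    o,r=ray(d,u,v); return o+r*(z-o[2])/r[2]
def proj(d,P):
    return cv2.projectPoints(np.array(P,float).reshape(-1,3),np.array(d['rvec'],float),np.array(d['tvec'],float),K(d),None)[0].reshape(-1,2)
def circ(c,r,z,n=60):
    a=np.linspace(0,2*np.pi,n); return np.c_[c[0]+r*np.cos(a),c[1]+r*np.sin(a),0*a+z]
E
python3 - <<'E'
from h import *
for n in ('top','side'):
    d=snap(n,n+'0'); o,_=ray(d,320,240); print(n,d['vfov'],o)
s=env.sense(); print(s['clock'],s['eef_pos'],s['eef_rot'],s['gripper_width'])
E
```

```text
top 55.92439045608256 [ 0.29386498 -0.01183032  1.42318738]
side 50.11790020231564 [-0.66254355  0.09351937  0.87015845]
0.1 [ 0.18171595 -0.5189045   0.23876571] [-5.32395524e-04  9.85852201e-01  1.67616080e-01 -5.99900285e-05] 0.08547327460651309
```

View pics/top0.png

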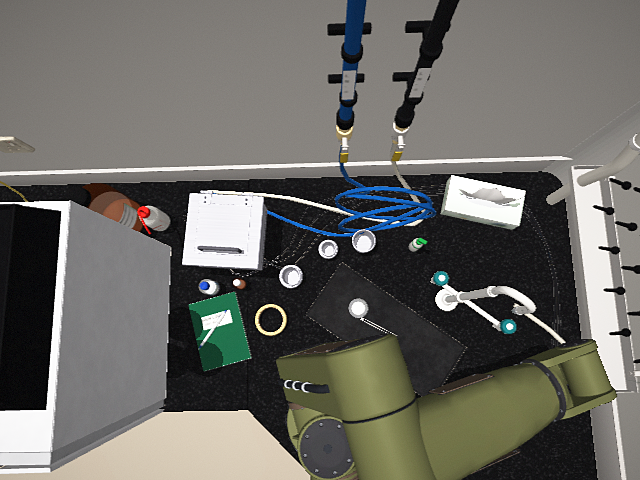

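View pics/side0.png

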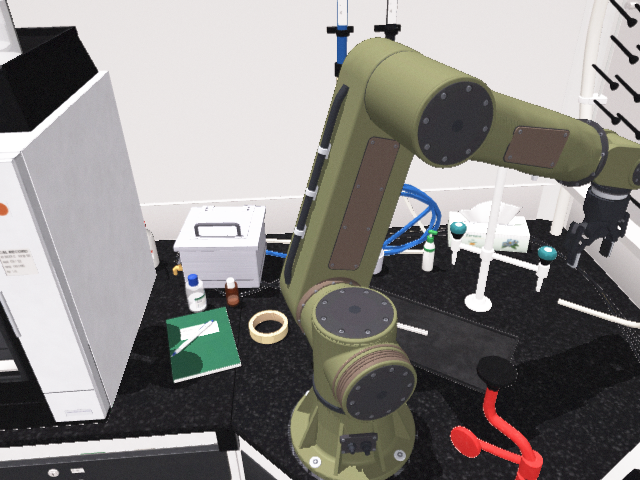

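The top view shows the bath at about (225,230), cups at (290,276), (328,249) and (363,241), and the pump bottle at (418,244). The tap is at (450,300). I'll enlarge the work area next.

```bash
python3 - <<'E'
from h import *
d=load('top0'); c=d['pixels'][180:330,175:435]; cv2.imwrite('pics/crop1.png',cv2.resize(c,None,fx=3,fy=3,interpolation=cv2.INTER_CUBIC))
for u,v in((290,276),(328,249),(363,241)): print(at_z(d,u,v,.05))
E
```

```text
[0.42971227 0.10474671 0.05      ]
[ 0.51017234 -0.01307095  0.05      ]
[ 0.53245392 -0.12136743  0.05      ]
```

View pics/crop1.png

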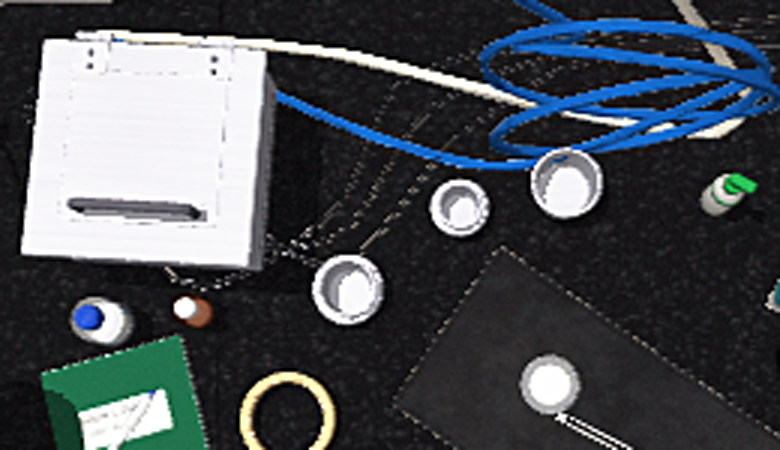

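```bash
python3 - <<'E'
from h import *
d=load('top0'); im=d['pixels']
def crop(u,v,r=22): return cv2.resize(im[v-r:v+r,u-r:u+r],(390,390),interpolation=cv2.INTER_CUBIC)
def lid(): return cv2.resize(im[185:275,178:272],(390,373),interpolation=cv2.INTER_CUBIC)
a=np.hstack([crop(290,276),crop(363,241)]); cv2.imwrite('pics/crop2.png',a)
E
```

```text
(no output)
```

View pics/crop2.png

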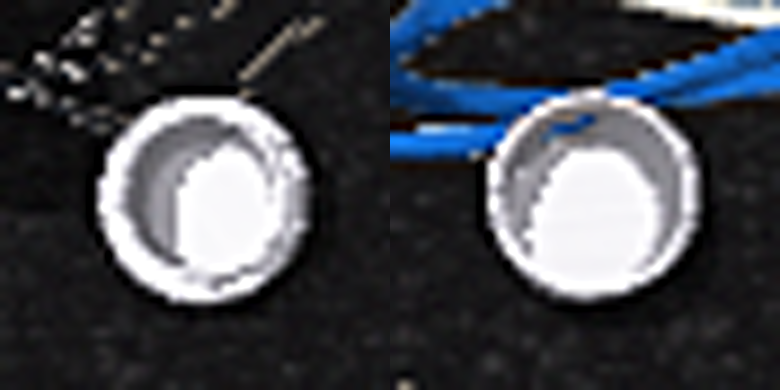

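The left crop, at (290.6,276.1), shows a wide collar ring and is the middle cup. The right crop, at (363.4,240.3), has a thin rim and is the large cup. The small cup is at (328,249). Next I'll measure the bath and the tap.

```bash
python3 - <<'E'
from h import *
d=load('top0'); s=load('side0')
p=lambda n,u,v,z: print(n,at_z(d,u,v,z).round(4))
p('mid',290.6,276.1,.036); p('large',363.4,240.3,.058); p('small',328,249.1,.030)
c=lambda x,y:(175+x/3-.3,180+y/3-.3)
for n,x,y,z in(('h1',68,204,.197),('h2',203,213,.197),('lidBL',45,40,.157),('lidBR',268,48,.157),('lidFL',22,255,.157),('lidFR',248,268,.157)): p(n,*c(x,y),z)
def tri(n,a,b):
    A=proj
    M=[]
    for q in(d,s): M.append(K(q)@np.c_[cv2.Rodrigues(np.array(q['rvec'],float))[0],np.array(q['tvec'],float).ravel()])
    X=cv2.triangulatePoints(M[0],M[1],np.array(a,float),np.array(b,float))[:,0]; print(n,(X[:3]/X[3]).round(3))
tri('knobA',(441,278),(458,228)); tri('knobB',(509,326),(547,253)); tri('coil',(385,187),(415,187)); p('post',447,300,.0)
tri('sample cap',(205,286),(193,279)); tri('dropper cap',(238,283),(231,282))
tri('handle',((226-6.0),(249)),(218,226))
E
```

```text
mid [0.4307 0.1041 0.036 ]
large [ 0.5332 -0.122   0.058 ]
small [ 0.513  -0.0131  0.03  ]
h1 [0.4995 0.3478 0.197 ]
h2 [0.4881 0.2229 0.197 ]
lidBL [0.6683 0.3859 0.157 ]
lidBR [0.6543 0.1687 0.157 ]
lidFL [0.4584 0.4021 0.157 ]
lidFR [0.441  0.1877 0.157 ]
knobA [ 0.4   -0.314  0.203]
knobB [ 0.27  -0.483  0.204]
coil [ 0.649 -0.226  0.198]
post [ 0.3485 -0.3791  0.    ]
sample cap [0.402 0.353 0.095]
dropper cap [0.41  0.261 0.072]
handle [0.495 0.287 0.191]
```

```bash
cat >> h.py <<'E'
def go(P,psi,base=None):
    "tool-frame shift (cm) and turn from the present pose (or base=(pos,Rot)) to a tool-down pose at P, tool x at angle psi"
    s=env.sense(); p=np.array(s['eef_pos']); q=R.from_quat(np.roll(s['eef_rot'],-1))
    if base: p,q=base
    t=R.from_matrix(np.c_[[np.cos(psi),np.sin(psi),0],[np.sin(psi),-np.cos(psi),0],[0,0,-1.]])
    print('t',round(s['clock'],2),'shift cm',(q.inv().apply(np.array(P)-p)*100).round(2),'turn',(q.inv()*t).as_rotvec().round(3),'F',np.round(s['force'],1),'w',round(s['gripper_width'],4)); return np.array(P),t
E
python3 - <<'E'
from h import *
b=go([.2,-.3,.3],.94)
b=go([.38,.03,.26],1.56,b)
E
```

```text
t 0.1 shift cm [  8.96 -20.06  -6.1 ] turn [-0.001 -0.    -0.603] F [0.2 0.9 0.3] w 0.0855
t 0.1 shift cm [37.27 -4.93  4.  ] turn [ 0.    0.   -0.62] F [0.2 0.9 0.3] w 0.0855
```

Call:
{"api": "jog_arm", "payload": {
  "steps": [
    [0, 0, -4, 0, 0, 0, -1],
    [2.5, -5, -6, 0, 0, -0.15, -1],
    [5, -10, -6, 0, 0, -0.3, -1],
    [7, -15, -6, 0, 0, -0.45, -1],
    [9, -20, -6, 0, 0, -0.6, -1]
  ]
}}

```text
clock: 0.52
eef_pos: [0.1973, -0.354, 0.2983]
eef_rot: [-0.0, 0.913, 0.409, 0.0]
force: [1.4, -0.4, 1.0]
gripper_width: 0.0856
```

Call:
{"api": "jog_arm", "payload": {
  "steps": [
    [4, -0.5, 0.4, 0, 0, -0.12, -1],
    [8, -1, 0.8, 0, 0, -0.24, -1],
    [12, -1.5, 1.2, 0, 0, -0.36, -1],
    [16, -2, 1.6, 0, 0, -0.48, -1],
    [20, -2.5, 2, 0, 0, -0.6, -1]
  ]
}}

```text
clock: 0.93
eef_pos: [0.3133, -0.1887, 0.2784]
eef_rot: [0.0, 0.751, 0.66, 0.0]
force: [0.3, -1.4, -0.6]
gripper_width: 0.0854
```

Call:
{"api": "jog_arm", "payload": {
  "steps": [
    [0, 0, 0, 0, 0, 0, -1],
    [0, 0, 0, 0, 0, 0, -1]
  ]
}}

```text
clock: 1.1
eef_pos: [0.3136, -0.189, 0.2783]
eef_rot: [-0.0, 0.751, 0.66, -0.0]
force: [-0.1, 0.3, 0.2]
gripper_width: 0.0853
```

```bash
python3 - <<'E'
from h import *
print(env.sense()['eef_pos'])
go([.431,.104,.20],1.5708)
E
```

```text
[ 0.31360409 -0.18898147  0.27833437]
t 1.1 shift cm [30.56  7.87  7.84] turn [-0.    -0.    -0.129] F [-0.1  0.3  0.2] w 0.0853
```

Call:
{"api": "jog_arm", "payload": {
  "steps": [
    [3.5, 0.9, 0.9, 0, 0, -0.06, -1],
    [7, 1.8, 1.8, 0, 0, -0.129, -1],
    [10.5, 2.7, 2.7, 0, 0, -0.129, -1],
    [14, 3.6, 3.6, 0, 0, -0.129, -1],
    [14, 3.6, 3.6, 0, 0, -0.129, -1]
  ]
}}

```text
clock: 1.52
eef_pos: [0.3677, -0.0534, 0.2411]
eef_rot: [-0.001, 0.708, 0.706, -0.0]
force: [0.8, -2.3, -0.2]
gripper_width: 0.0853
```

```bash
python3 - <<'E'
from h import *
print(env.sense()['eef_pos'])
go([.431,.104,.16],1.5708)
E
```

```text
[ 0.36773503 -0.05343826  0.24110373]
t 1.52 shift cm [15.75  6.29  8.12] turn [-0.002 -0.001 -0.003] F [ 0.8 -2.3 -0.2] w 0.0853
```

Call:
{"api": "jog_arm", "payload": {
  "steps": [
    [3.9, 1.6, 1.2, 0, 0, 0, -1],
    [7.8, 3.2, 2.5, 0, 0, 0, -1],
    [11.7, 4.8, 3.8, 0, 0, 0, -1],
    [15.7, 6.3, 5.1, 0, 0, 0, -1],
    [15.7, 6.3, 5.1, 0, 0, 0, -1]
  ]
}}

```text
clock: 1.93
eef_pos: [0.4318, 0.1022, 0.1897]
eef_rot: [-0.001, 0.709, 0.705, -0.001]
force: [-0.2, 1.0, 0.4]
gripper_width: 0.0857
```

Call:
{"api": "jog_arm", "payload": {
  "steps": [
    [0, 0, 0, 0, 0, 0, -1],
    [0, 0, 0, 0, 0, 0, -1]
  ]
}}

```text
clock: 2.1
eef_pos: [0.4311, 0.0989, 0.1914]
eef_rot: [-0.0, 0.709, 0.705, -0.0]
force: [0.4, -0.7, 0.8]
gripper_width: 0.0852
```

```bash
python3 - <<'E'
from h import *
d=snap('wrist','w1'); o,r=ray(d,320,240); print(o,r/np.linalg.norm(r),d['vfov'],env.sense()['eef_pos'])
go([.431,.104,.16],1.5708)
im=d['pixels'].copy()
for c,z,rr in(([.4307,.1041],.036,.036),([.4307,.1041],.054,.030)): cv2.polylines(im,[proj(d,circ(c,rr,z)).astype(int)],1,(0,0,255),1)
cv2.imwrite('pics/w1o.png',im)
E
```

```text
[0.43279221 0.16732946 0.32566967] [-0.00895551 -0.2804669  -0.95982192] 60.69613228672548 [0.43105416 0.09847376 0.19179337]
t 2.15 shift cm [ 0.55 -0.01  3.18] turn [-0.     0.    -0.007] F [-0.8  0.7  0.1] w 0.0855
```

View pics/w1o.png

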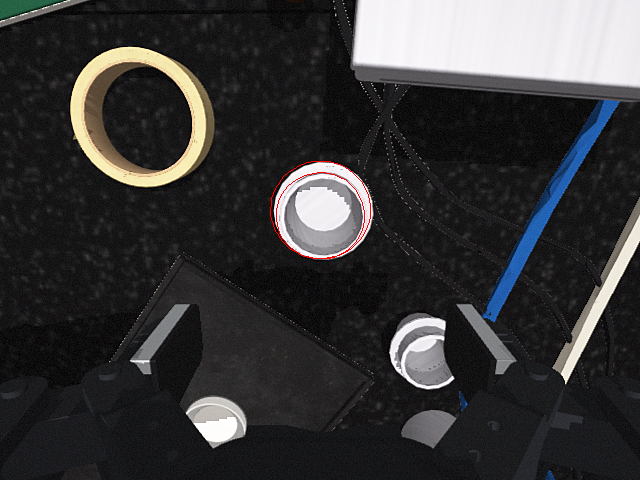

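The wrist view shows the model circles landing on the middle cup (collar spanning 272–372 by 160–258 px), so (0.4307, 0.1041) is confirmed. The pad tips appear near (190,305) and (465,305). I'll work out the tip height from those.

```bash
python3 - <<'E'
from h import *
d=load('w1'); p=np.array([.4311,.0987,.1917])
for y in(-.011,.011):
  for dz in(-.008,0,.005,.012): print(y,dz,proj(d,[[p[0]+sx,p[1]+y,p[2]+dz] for sx in(-.0573,-.0428,.0428,.0573)]).round(0).tolist())
E
```

```text
-0.011 -0.008 [[172.0, 336.0], [209.0, 335.0], [431.0, 334.0], [468.0, 334.0]]
-0.011 0 [[164.0, 347.0], [203.0, 346.0], [436.0, 345.0], [476.0, 345.0]]
-0.011 0.005 [[159.0, 354.0], [199.0, 354.0], [440.0, 352.0], [481.0, 352.0]]
-0.011 0.012 [[151.0, 365.0], [194.0, 365.0], [446.0, 364.0], [488.0, 363.0]]
0.011 -0.008 [[165.0, 283.0], [204.0, 282.0], [435.0, 281.0], [474.0, 281.0]]
0.011 0 [[157.0, 291.0], [198.0, 291.0], [441.0, 290.0], [482.0, 289.0]]
0.011 0.005 [[151.0, 297.0], [194.0, 297.0], [445.0, 295.0], [487.0, 295.0]]
0.011 0.012 [[143.0, 306.0], [187.0, 306.0], [451.0, 304.0], [495.0, 304.0]]
```

Call:
{"api": "jog_arm", "payload": {
  "steps": [
    [0.3, 0, 3.5, 0, 0, 0, -1],
    [0.5, 0, 7, 0, 0, 0, -1],
    [0.5, 0, 9.5, 0, 0, 0, -1],
    [0.5, 0, 10, 0, 0, 0, -1],
    [0.5, 0, 10, 0, 0, 0, -1]
  ]
}}

```text
clock: 2.57
eef_pos: [0.4307, 0.1036, 0.0913]
eef_rot: [-0.001, 0.71, 0.705, -0.001]
force: [0.5, 0.9, 0.6]
gripper_width: 0.0854
```

Call:
{"api": "jog_arm", "payload": {
  "steps": [
    [0, 0, 0, 0, 0, 0, -1],
    [0, 0, 0, 0, 0, 0, -1]
  ]
}}

```text
clock: 2.73
eef_pos: [0.4321, 0.1046, 0.0934]
eef_rot: [0.001, 0.709, 0.705, 0.001]
force: [0.0, -0.1, 0.7]
gripper_width: 0.0855
```

The tips stand about 5 mm behind the TCP when fully open, and I estimate about 3 mm ahead at 60 mm opening. So I'll grip the middle cup at TCP z of about 0.043.

Call:
{"api": "jog_arm", "payload": {
  "steps": [
    [0, -0.1, 2.5, 0, 0, 0, -1],
    [0, -0.1, 4.5, 0, 0, 0, -1],
    [0, -0.1, 5, 0, 0, 0, -1],
    [0, -0.1, 5, 0, 0, 0, -1],
    [0, -0.1, 5, 0, 0, 0, -1]
  ]
}}

```text
clock: 3.15
eef_pos: [0.4307, 0.105, 0.0428]
eef_rot: [0.0, 0.709, 0.705, 0.001]
force: [0.1, 1.1, -0.7]
gripper_width: 0.0853
```

Call:
{"api": "jog_arm", "payload": {
  "steps": [
    [0, 0, 0, 0, 0, 0, 1],
    [0, 0, 0, 0, 0, 0, 1],
    [0, 0, 0, 0, 0, 0, 1],
    [0, 0, 0, 0, 0, 0, 1],
    [0, 0, 0, 0, 0, 0, 1]
  ],
  "force": 40
}}

```text
clock: 3.57
eef_pos: [0.4307, 0.1051, 0.0431]
eef_rot: [0.001, 0.709, 0.705, 0.001]
force: [-5.0, -2.3, 17.3]
gripper_width: 0.0592
```

Call:
{"api": "jog_arm", "payload": {
  "steps": [
    [0, 0, 0, 0, 0, 0, 1],
    [0, 0, 0, 0, 0, 0, 1],
    [0, 0, 0, 0, 0, 0, 1]
  ]
}}

```text
clock: 3.82
eef_pos: [0.4307, 0.1051, 0.0431]
eef_rot: [0.001, 0.709, 0.705, 0.001]
force: [-4.5, -1.8, 16.7]
gripper_width: 0.0588
```

The width of 59 mm matches the 60 mm wall. The 17 N upward force suggests the tips touch the collar or are dragging on the wall. I'll lift and see.

Call:
{"api": "jog_arm", "payload": {
  "steps": [
    [0, 0, -0.3, 0, 0, 0, 1],
    [0, 0, -1, 0, 0, 0, 1],
    [0, 0, -2, 0, 0, 0, 1],
    [0, 0, -2, 0, 0, 0, 1]
  ]
}}

```text
clock: 4.15
eef_pos: [0.4309, 0.1052, 0.0636]
eef_rot: [0.001, 0.709, 0.705, 0.001]
force: [0.3, 0.2, -1.1]
gripper_width: 0.0586
```

Call:
{"api": "jog_arm", "payload": {
  "steps": [
    [0, 0, -3, 0, 0, 0, 1],
    [0, 0, -6, 0, 0, 0, 1],
    [0, 0, -9, 0, 0, 0, 1],
    [0, 0, -9, 0, 0, 0, 1],
    [0, 0, -9, 0, 0, 0, 1]
  ]
}}

```text
clock: 4.57
eef_pos: [0.4306, 0.1051, 0.1528]
eef_rot: [0.001, 0.709, 0.705, 0.001]
force: [0.1, -0.6, -2.3]
gripper_width: 0.0586
```

```bash
python3 - <<'E'
from h import *
s=env.sense(); p=np.array(s['eef_pos']); print(p)
d=snap('wrist','w2'); im=d['pixels'].copy()
c=[.4307+p[0]-.4307,.1041+p[1]-.1051]; dz=p[2]-.0431
for z,rr in((.034,.036),(.054,.027),(.054,.03)): cv2.polylines(im,[proj(d,circ(c,rr,z+dz)).astype(int)],1,(0,0,255),1)
cv2.imwrite('pics/w2o.png',im)
go([.533,-.122,.16],1.5708)
E
```

```text
[0.43055912 0.10510893 0.15278157]
t 4.62 shift cm [-22.65  10.42  -0.85] turn [ 0.001 -0.    -0.005] F [ 0.3 -0.9 -1.8] w 0.0588
```

View pics/w2o.png

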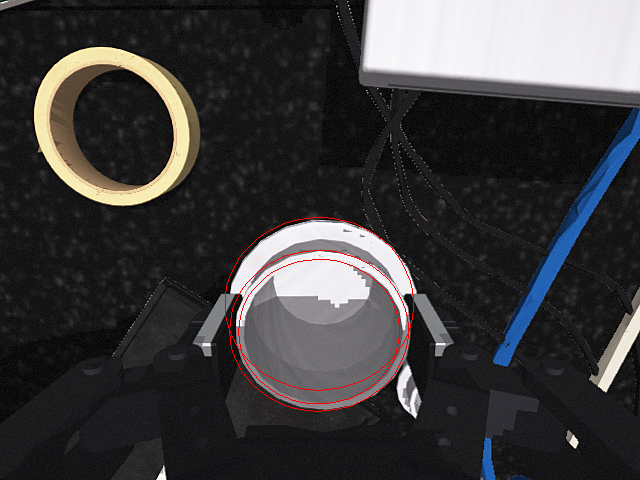

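The middle cup is held level within the pads, its rim spanning about 238–410 px, close to the predicted circle. I'll carry it over the large cup.

Call:
{"api": "jog_arm", "payload": {
  "steps": [
    [-3.5, 1.7, -2, 0, 0, 0, 1],
    [-7, 3.4, -2.5, 0, 0, 0, 1],
    [-10.5, 5, -2.5, 0, 0, 0, 1],
    [-14, 6.6, -2.5, 0, 0, 0, 1],
    [-17, 8, -2, 0, 0, 0, 1]
  ]
}}

```text
clock: 5.03
eef_pos: [0.5096, -0.0677, 0.1707]
eef_rot: [-0.0, 0.709, 0.705, -0.0]
force: [-0.0, 1.0, -1.3]
gripper_width: 0.0587
```

```bash
python3 - <<'E'
from h import *
print(env.sense()['eef_pos']); go([.533,-.121,.115],1.5708)
E
```

```text
[ 0.50957873 -0.06767948  0.17066366]
t 5.03 shift cm [-5.32  2.38  5.56] turn [-0.001 -0.    -0.006] F [-0.   1.  -1.3] w 0.0587
```

Call:
{"api": "jog_arm", "payload": {
  "steps": [
    [-3, 1.3, 0, 0, 0, 0, 1],
    [-5.4, 2.3, 2, 0, 0, 0, 1],
    [-5.4, 2.3, 5, 0, 0, 0, 1],
    [-5.4, 2.3, 5, 0, 0, 0, 1],
    [-5.4, 2.3, 5, 0, 0, 0, 1]
  ]
}}

```text
clock: 5.45
eef_pos: [0.5306, -0.1191, 0.1195]
eef_rot: [-0.002, 0.709, 0.705, -0.001]
force: [0.6, 0.5, -0.5]
gripper_width: 0.0589
```

Call:
{"api": "jog_arm", "payload": {
  "steps": [
    [0, 0, 0, 0, 0, 0, 1],
    [0, 0, 0, 0, 0, 0, 1]
  ]
}}

```text
clock: 5.62
eef_pos: [0.5324, -0.1189, 0.1229]
eef_rot: [0.001, 0.709, 0.706, 0.0]
force: [-0.5, 0.7, -1.6]
gripper_width: 0.0587
```

```bash
python3 - <<'E'
from h import *
print(env.sense()['eef_pos']); go([.533,-.121,.070],1.5708)
d=snap('side','s2'); cv2.imwrite('pics/s2c.png',cv2.resize(d['pixels'][200:300,340:480],None,fx=5,fy=5,interpolation=cv2.INTER_CUBIC))
d=snap('top','t2')
E
```

```text
[ 0.53237119 -0.11894154  0.1229319 ]
t 5.62 shift cm [-0.2   0.05  5.29] turn [ 0.002  0.    -0.004] F [-0.5  0.7 -1.6] w 0.0587
```

Call:
{"api": "jog_arm", "payload": {
  "steps": [
    [-0.2, 0.05, 0, 0, 0, 0, 1],
    [-0.2, 0.05, 1, 0, 0, 0, 1],
    [-0.2, 0.05, 2, 0, 0, 0, 1],
    [-0.2, 0.05, 3, 0, 0, 0, 1],
    [-0.2, 0.05, 3.5, 0, 0, 0, 1]
  ]
}}

```text
clock: 6.13
eef_pos: [0.5316, -0.1213, 0.0844]
eef_rot: [-0.001, 0.709, 0.705, -0.001]
force: [-0.7, 0.1, -1.8]
gripper_width: 0.0585
```

Call:
{"api": "jog_arm", "payload": {
  "steps": [
    [0, 0, 0, 0, 0, 0, 1],
    [0, 0, 0, 0, 0, 0, 1]
  ]
}}

```text
clock: 6.3
eef_pos: [0.5323, -0.1215, 0.0861]
eef_rot: [-0.0, 0.709, 0.705, -0.0]
force: [0.3, -0.1, -1.0]
gripper_width: 0.0588
```

No contact so far, with the foot about 15 mm inside. I'll lower it the rest of the way in smaller steps.

Call:
{"api": "jog_arm", "payload": {
  "steps": [
    [0, 0.05, 0.4, 0, 0, 0, 1],
    [0, 0.05, 0.8, 0, 0, 0, 1],
    [0, 0.05, 1.2, 0, 0, 0, 1],
    [0, 0.05, 1.4, 0, 0, 0, 1],
    [0, 0.05, 1.4, 0, 0, 0, 1]
  ]
}}

```text
clock: 6.72
eef_pos: [0.5326, -0.1214, 0.072]
eef_rot: [-0.0, 0.709, 0.705, -0.0]
force: [0.6, 0.2, -1.7]
gripper_width: 0.0587
```

Call:
{"api": "jog_arm", "payload": {
  "steps": [
    [0, 0, 0.15, 0, 0, 0, 1],
    [0, 0, 0.3, 0, 0, 0, 1],
    [0, 0, 0.4, 0, 0, 0, 1],
    [0, 0, 0.4, 0, 0, 0, 1]
  ]
}}

```text
clock: 7.05
eef_pos: [0.5328, -0.1215, 0.0684]
eef_rot: [-0.0, 0.709, 0.705, -0.0]
force: [-0.0, -0.9, -1.5]
gripper_width: 0.059
```

Call:
{"api": "jog_arm", "payload": {
  "steps": [
    [0, 0, 0.1, 0, 0, 0, 1],
    [0, 0, 0.2, 0, 0, 0, 1],
    [0, 0, 0.2, 0, 0, 0, 1]
  ]
}}

```text
clock: 7.3
eef_pos: [0.5331, -0.1216, 0.0675]
eef_rot: [0.0, 0.709, 0.705, 0.0]
force: [-4.9, 0.4, 9.6]
gripper_width: 0.0585
```

The force rose to 9.6 N at TCP z = 0.0675, where seating was expected at 0.067. I'll release and back off upward.

Call:
{"api": "jog_arm", "payload": {
  "steps": [
    [0, 0, -0.1, 0, 0, 0, -0.7],
    [0, 0, -0.1, 0, 0, 0, -0.7],
    [0, 0, -0.1, 0, 0, 0, -0.7],
    [0, 0, -0.1, 0, 0, 0, -0.7],
    [0, 0, -0.1, 0, 0, 0, -0.7]
  ]
}}

```text
clock: 7.72
eef_pos: [0.5329, -0.1215, 0.0675]
eef_rot: [-0.0, 0.709, 0.705, -0.0]
force: [0.8, 0.3, 0.4]
gripper_width: 0.0726
```

Call:
{"api": "jog_arm", "payload": {
  "steps": [
    [0, 0, -1, 0, 0, 0, -0.7],
    [0, 0, -3, 0, 0, 0, -0.7],
    [0, 0, -6, 0, 0, 0, -1],
    [0, 0, -10, 0, 0, 0, -1],
    [0, 0, -11, 0, 0, 0, -1]
  ]
}}

```text
clock: 8.13
eef_pos: [0.5345, -0.122, 0.184]
eef_rot: [0.003, 0.709, 0.705, 0.002]
force: [0.2, 0.2, 0.8]
gripper_width: 0.0852
```

```bash
python3 - <<'E'
from h import *
d=snap('wrist','w3'); print(env.sense()['eef_pos'])
im=d['pixels'].copy()
for c,z,rr in(([.533,-.122],.058,.036),([.533,-.122],.062,.036),([.533,-.122],.078,.030),([.533,-.122],.078,.027)): cv2.polylines(im,[proj(d,circ(c,rr,z)).astype(int)],1,(0,0,255),1)
cv2.imwrite('pics/w3o.png',im)
go([.513,-.013,.16],1.5708)
E
```

```text
[ 0.53462453 -0.12199012  0.18364866]
t 8.18 shift cm [10.89 -2.24  2.32] turn [ 0.008  0.002 -0.005] F [ 0.4 -0.1  2.1] w 0.0853
```

View pics/w3o.png

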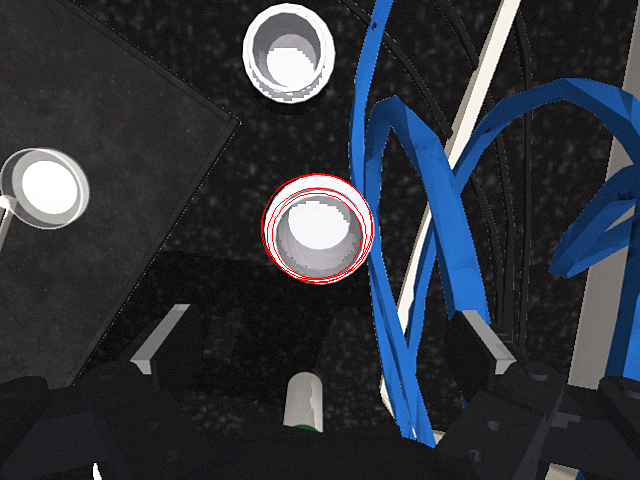

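The middle cup sits nested at (318,230), matching the seated model circles, and the hose was not touched. The small cup is at about (289,53). I'll refine its position.

```bash
python3 - <<'E'
from h import *
d=load('w3'); print(at_z(d,289,52,.031)); print(proj(d,circ([.513,-.013],.03,.03)).min(0),proj(d,circ([.513,-.013],.03,.03)).max(0))
E
```

```text
[ 0.51583424 -0.01123389  0.031     ]
[238.36394276   3.43361017] [331.1070427  103.89464315]
```

Call:
{"api": "jog_arm", "payload": {
  "steps": [
    [3.6, -0.7, 0, 0, 0, 0, -1],
    [7.2, -1.4, 0, 0, 0, 0, -1],
    [10.9, -2.2, 3, 0, 0, 0, -1],
    [10.9, -2.2, 6, 0, 0, 0, -1],
    [10.9, -2.2, 8, 0, 0, 0, -1]
  ]
}}

```text
clock: 8.6
eef_pos: [0.51, -0.0103, 0.0953]
eef_rot: [-0.001, 0.708, 0.706, -0.001]
force: [-0.0, -0.4, -1.2]
gripper_width: 0.0854
```

Call:
{"api": "jog_arm", "payload": {
  "steps": [
    [0, 0, 0, 0, 0, 0, -1],
    [0, 0, 0, 0, 0, 0, -1]
  ]
}}

```text
clock: 8.77
eef_pos: [0.5113, -0.0124, 0.0975]
eef_rot: [-0.001, 0.709, 0.705, -0.0]
force: [0.4, 0.3, 0.9]
gripper_width: 0.0853
```

```bash
python3 - <<'E'
from h import *
print(env.sense()['eef_pos']);go([.513,-.013,.0395],1.5708)
E
```

```text
[ 0.51126507 -0.01241838  0.0974922 ]
t 8.77 shift cm [-0.06  0.18  5.8 ] turn [-0.001 -0.    -0.005] F [0.4 0.3 0.9] w 0.0853
```

Call:
{"api": "jog_arm", "payload": {
  "steps": [
    [0, 0.3, 2.5, 0, 0, 0, -1],
    [0, 0.3, 4.7, 0, 0, 0, -1],
    [0, 0.3, 5.7, 0, 0, 0, -1],
    [0, 0.3, 5.7, 0, 0, 0, -1],
    [0, 0.3, 5.7, 0, 0, 0, -1]
  ]
}}

```text
clock: 9.18
eef_pos: [0.515, -0.0127, 0.0417]
eef_rot: [0.0, 0.709, 0.705, 0.0]
force: [-0.2, -1.0, -0.7]
gripper_width: 0.0854
```

Call:
{"api": "jog_arm", "payload": {
  "steps": [
    [0, 0, 0, 0, 0, 0, -0.4],
    [0, 0, 0, 0, 0, 0, 0],
    [0, 0, 0, 0, 0, 0, 1],
    [0, 0, 0, 0, 0, 0, 1],
    [0, 0, 0, 0, 0, 0, 1]
  ],
  "force": 30
}}

```text
clock: 9.6
eef_pos: [0.515, -0.0124, 0.0418]
eef_rot: [0.001, 0.709, 0.705, 0.001]
force: [-2.4, -0.5, 10.6]
gripper_width: 0.0467
```

Call:
{"api": "jog_arm", "payload": {
  "steps": [
    [0, 0, 0, 0, 0, 0, 1],
    [0, 0, 0, 0, 0, 0, 1],
    [0, 0, 0, 0, 0, 0, 1],
    [0, 0, 0, 0, 0, 0, 1]
  ]
}}

```text
clock: 9.93
eef_pos: [0.515, -0.0125, 0.0419]
eef_rot: [0.001, 0.709, 0.705, 0.001]
force: [-3.1, 0.3, 10.6]
gripper_width: 0.0468
```

Call:
{"api": "jog_arm", "payload": {
  "steps": [
    [0, 0, -0.4, 0, 0, 0, 1],
    [0, 0, -2, 0, 0, 0, 1],
    [0, 0, -6, 0, 0, 0, 1],
    [0, 0, -10, 0, 0, 0, 1],
    [0, 0, -12, 0, 0, 0, 1]
  ]
}}

```text
clock: 10.35
eef_pos: [0.5154, -0.0125, 0.1653]
eef_rot: [0.002, 0.709, 0.705, 0.002]
force: [0.1, 0.4, -0.4]
gripper_width: 0.0462
```

Call:
{"api": "jog_arm", "payload": {
  "steps": [
    [-3.5, 0.6, 0, 0, 0, 0, 1],
    [-7, 1.2, 0, 0, 0, 0, 1],
    [-10, 1.6, 0, 0, 0, 0, 1],
    [-11, 1.8, 0, 0, 0, 0, 1],
    [-11, 1.8, 0, 0, 0, 0, 1]
  ]
}}

```text
clock: 10.77
eef_pos: [0.5319, -0.1245, 0.1607]
eef_rot: [0.0, 0.71, 0.704, -0.0]
force: [0.6, -0.3, -1.8]
gripper_width: 0.0468
```

Call:
{"api": "jog_arm", "payload": {
  "steps": [
    [0, 0, 0, 0, 0, 0, 1],
    [0, 0, 0, 0, 0, 0, 1]
  ]
}}

```text
clock: 10.93
eef_pos: [0.5318, -0.1215, 0.1606]
eef_rot: [-0.0, 0.709, 0.706, -0.0]
force: [-0.1, 0.0, -0.6]
gripper_width: 0.0466
```

```bash
python3 - <<'E'
from h import *
print(env.sense()['eef_pos']);go([.533,-.122,.096],1.5708)
E
```

```text
[ 0.53175335 -0.12152841  0.16055327]
t 10.93 shift cm [-0.05  0.13  6.46] turn [-0.    -0.    -0.004] F [-0.1  0.  -0.6] w 0.0466
```

Call:
{"api": "jog_arm", "payload": {
  "steps": [
    [-0.05, 0.1, 1.5, 0, 0, 0, 1],
    [-0.05, 0.1, 3, 0, 0, 0, 1],
    [-0.05, 0.1, 4.5, 0, 0, 0, 1],
    [-0.05, 0.1, 5, 0, 0, 0, 1],
    [-0.05, 0.1, 5, 0, 0, 0, 1]
  ]
}}

```text
clock: 11.35
eef_pos: [0.5324, -0.1219, 0.1096]
eef_rot: [-0.001, 0.708, 0.706, -0.001]
force: [0.2, -0.3, -0.3]
gripper_width: 0.0465
```

Call:
{"api": "jog_arm", "payload": {
  "steps": [
    [0, 0, 0.4, 0, 0, 0, 1],
    [0, 0, 0.8, 0, 0, 0, 1],
    [0, 0, 1.2, 0, 0, 0, 1],
    [0, 0, 1.4, 0, 0, 0, 1],
    [0, 0, 1.4, 0, 0, 0, 1]
  ]
}}

```text
clock: 11.77
eef_pos: [0.5327, -0.1229, 0.0962]
eef_rot: [-0.0, 0.709, 0.705, -0.0]
force: [0.2, -0.0, -0.4]
gripper_width: 0.0466
```

Call:
{"api": "jog_arm", "payload": {
  "steps": [
    [0, 0, 0.15, 0, 0, 0, 1],
    [0, 0, 0.25, 0, 0, 0, 1],
    [0, 0, 0.25, 0, 0, 0, 1]
  ]
}}

```text
clock: 12.02
eef_pos: [0.5329, -0.123, 0.094]
eef_rot: [-0.0, 0.709, 0.705, -0.0]
force: [-0.1, -0.5, -1.5]
gripper_width: 0.0469
```

Call:
{"api": "jog_arm", "payload": {
  "steps": [
    [0, 0, 0.1, 0, 0, 0, 1],
    [0, 0, 0.2, 0, 0, 0, 1],
    [0, 0, 0.2, 0, 0, 0, 1]
  ]
}}

```text
clock: 12.27
eef_pos: [0.533, -0.123, 0.0922]
eef_rot: [0.0, 0.709, 0.705, 0.0]
force: [-1.4, -0.9, 1.1]
gripper_width: 0.0468
```

Call:
{"api": "jog_arm", "payload": {
  "steps": [
    [0, 0, 0.05, 0, 0, 0, 1],
    [0, 0, 0.05, 0, 0, 0, 1]
  ]
}}

```text
clock: 12.43
eef_pos: [0.5331, -0.1231, 0.0921]
eef_rot: [0.0, 0.709, 0.705, 0.0]
force: [-1.8, 0.2, 6.1]
gripper_width: 0.0464
```

Call:
{"api": "jog_arm", "payload": {
  "steps": [
    [0, 0, -0.05, 0, 0, 0, -0.3],
    [0, 0, -0.05, 0, 0, 0, -0.5],
    [0, 0, -0.05, 0, 0, 0, -0.7],
    [0, 0, -0.05, 0, 0, 0, -0.7],
    [0, 0, -0.05, 0, 0, 0, -0.7]
  ]
}}

```text
clock: 12.85
eef_pos: [0.5329, -0.123, 0.092]
eef_rot: [-0.0, 0.709, 0.705, -0.0]
force: [-0.1, 0.3, 0.3]
gripper_width: 0.0724
```

Call:
{"api": "jog_arm", "payload": {
  "steps": [
    [0, 0, -1, 0, 0, 0, -0.7],
    [0, 0, -3, 0, 0, 0, -0.7],
    [0, 0, -6, 0, 0, 0, -1],
    [0, 0, -10, 0, 0, 0, -1],
    [0, 0, -12, 0, 0, 0, -1]
  ]
}}

```text
clock: 13.27
eef_pos: [0.5336, -0.1232, 0.2171]
eef_rot: [0.002, 0.709, 0.705, 0.001]
force: [-0.2, 0.6, 1.1]
gripper_width: 0.0853
```

```bash
python3 - <<'E'
from h import *
d=snap('wrist','w4'); print(env.sense()['eef_pos'])
im=d['pixels'].copy(); c=[.533,-.122]
for z,rr in((.058,.036),(.082,.030),(.098,.024)): cv2.polylines(im,[proj(d,circ(c,rr,z)).astype(int)],1,(0,0,255),1)
cv2.imwrite('pics/w4o.png',cv2.resize(im[120:320,210:450],None,fx=3,fy=3))
go([.494,.287,.30],1.5708-.085)
E
```

```text
[ 0.53454468 -0.12345179  0.21980077]
t 13.32 shift cm [41.   -4.19 -8.16] turn [0.009 0.002 0.08 ] F [-0.2 -0.3  3.7] w 0.0858
```

View pics/w4o.png

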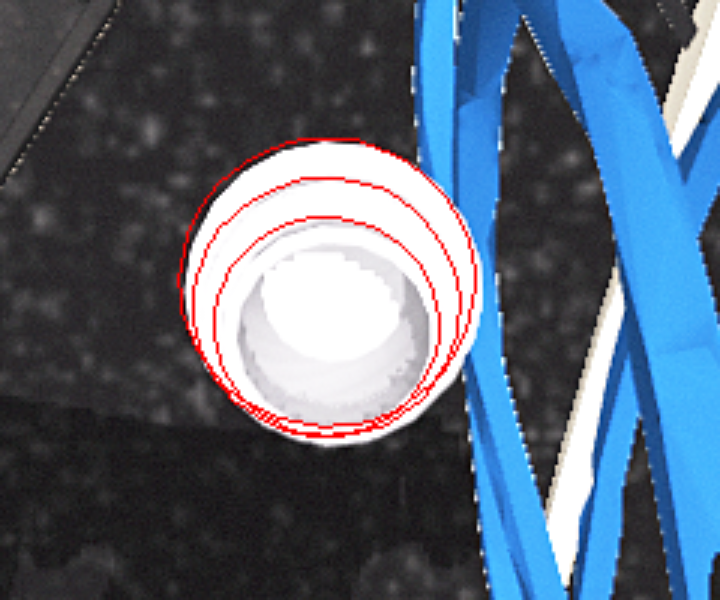

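The crop shows all three cups concentric and level. The rims lie about 1–2 px right of the model circles, and the arm was still settling. On to the lid handle.

Call:
{"api": "jog_arm", "payload": {
  "steps": [
    [2, 0, -3.5, 0, 0, 0, -1],
    [5, -0.5, -6.5, 0, 0, 0.02, -1],
    [9, -1, -8, 0, 0, 0.04, -1],
    [13, -1.5, -8, 0, 0, 0.06, -1],
    [17, -2, -8, 0, 0, 0.08, -1]
  ]
}}

```text
clock: 13.73
eef_pos: [0.5133, 0.0486, 0.2938]
eef_rot: [0.001, 0.737, 0.676, 0.001]
force: [0.5, -0.1, 0.4]
gripper_width: 0.0853
```

Call:
{"api": "jog_arm", "payload": {
  "steps": [
    [4, -0.4, 0, 0, 0, 0, -1],
    [8, -0.8, 0, 0, 0, 0, -1],
    [12, -1.2, 0, 0, 0, 0, -1],
    [16, -1.6, 0, 0, 0, 0, -1],
    [20, -2, 0, 0, 0, 0, -1]
  ]
}}

```text
clock: 14.15
eef_pos: [0.5102, 0.25, 0.2926]
eef_rot: [0.0, 0.736, 0.676, 0.0]
force: [0.9, 0.2, 0.8]
gripper_width: 0.0854
```

Call:
{"api": "jog_arm", "payload": {
  "steps": [
    [0, 0, 0, 0, 0, 0, -1],
    [0, 0, 0, 0, 0, 0, -1],
    [0, 0, 0, 0, 0, 0, -1]
  ]
}}

```text
clock: 14.4
eef_pos: [0.5107, 0.2478, 0.2922]
eef_rot: [0.0, 0.736, 0.677, -0.0]
force: [0.1, -2.0, 0.5]
gripper_width: 0.0859
```

```bash
python3 - <<'E'
from h import *
d=snap('wrist','w5'); print(env.sense()['eef_pos']); go([.494,.287,.28],1.5708-.085)
im=d['pixels'].copy(); b=-.085; c=np.array([.494,.287]); y=np.array([-np.sin(b),np.cos(b)])
P=proj(d,[[*(c+s*y),.197] for s in(-.055,0,.055)]); print(P)
for q in P: cv2.drawMarker(im,tuple(int(v) for v in q),(0,0,255),0,12,1)
cv2.imwrite('pics/w5o.png',im)
E
```

```text
[0.51085309 0.24729306 0.29227109]
t 14.45 shift cm [ 3.81 -2.02  1.23] turn [ 0.     0.    -0.001] F [0.8 0.9 0.8] w 0.0851
[[287.01233979 270.55924496]
 [284.60652071 178.11478163]
 [281.86074414  72.60732951]]
```

View pics/w5o.png

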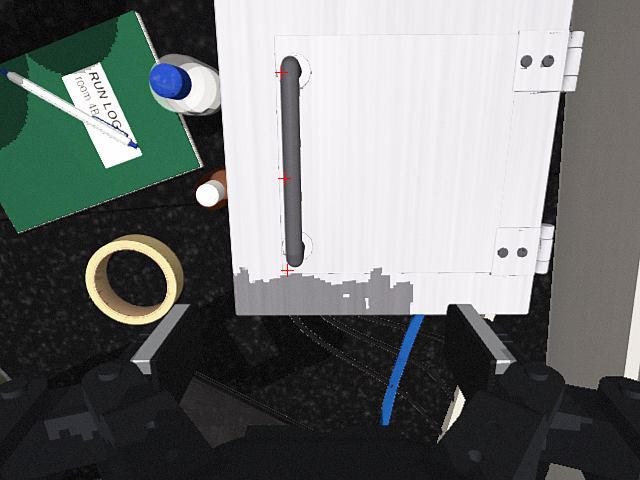

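The wrist view shows the bar running from (290,63) to (295,260), with hinge knuckles at (575,60) and (546,248). The bar lies 5–7 px right of my estimate, so I'll re-measure it.

```bash
python3 - <<'E'
from h import *
d=load('w5'); a=at_z(d,290,61,.197); b=at_z(d,295,261,.197); print(a,b,np.linalg.norm(a-b)); v=a-b; beta=-np.arctan2(v[0],v[1]); m=(a+b)/2; print('mid',m,'beta',beta)
h1=at_z(d,574,60,.158); h2=at_z(d,545,250,.158); print('hinge',h1,h2,(h1+h2)/2)
x=np.array([np.cos(beta),np.sin(beta)]); print('hinge pred',m[:2]+.17*x)
go([m[0],m[1],.23],np.pi/2+beta)
E
```

```text
[0.5035045  0.34701866 0.197     ] [0.49469781 0.23778143 0.197     ] 0.10959165675009513
mid [0.49910116 0.29240004 0.197     ] beta -0.08044580120675567
hinge [0.67265665 0.3381534  0.158     ] [0.66276842 0.21773353 0.158     ] [0.66771253 0.27794346 0.158     ]
hinge pred [0.66855137 0.278739  ]
t 14.45 shift cm [ 4.39 -1.56  6.23] turn [ 0.     0.    -0.005] F [0.8 0.9 0.8] w 0.0851
```

The bar length comes out at 109.6 mm (110 expected). The hinge seen in the image agrees with the one predicted from the handle to within 1 mm. I'll approach the bar and grip it.

Call:
{"api": "jog_arm", "payload": {
  "steps": [
    [2.2, -0.8, 2, 0, 0, -0.005, -1],
    [4.4, -1.55, 4, 0, 0, -0.005, -1],
    [4.4, -1.55, 6.2, 0, 0, -0.005, -1],
    [4.4, -1.55, 6.2, 0, 0, -0.005, -1],
    [4.4, -1.55, 6.2, 0, 0, -0.005, -1]
  ]
}}

```text
clock: 14.87
eef_pos: [0.4993, 0.2921, 0.2301]
eef_rot: [-0.0, 0.735, 0.678, -0.001]
force: [0.6, 0.6, 0.7]
gripper_width: 0.0857
```

Call:
{"api": "jog_arm", "payload": {
  "steps": [
    [0, 0, 1.5, 0, 0, 0, -1],
    [0, 0, 3, 0, 0, 0, -1],
    [0, 0, 4.4, 0, 0, 0, -1],
    [0, 0, 4.4, 0, 0, 0, -1],
    [0, 0, 4.4, 0, 0, 0, -1]
  ]
}}

```text
clock: 15.28
eef_pos: [0.4998, 0.2925, 0.1875]
eef_rot: [0.0, 0.735, 0.678, 0.001]
force: [0.6, 0.5, -0.4]
gripper_width: 0.0855
```

```bash
python3 - <<'E'
from h import *
print(env.sense()['eef_pos'],env.sense()['joint_pos']); go([.499,.2924,.186],np.pi/2-.0805)
E
```

```text
[0.49978917 0.29252278 0.18750435] [ 4.66317928e-01  4.08949184e-01  1.49774014e+00 -6.86758638e-05
  1.23383555e+00  5.47641455e-01]
t 15.28 shift cm [-0.02 -0.08  0.15] turn [ 0.001 -0.001 -0.001] F [ 0.6  0.5 -0.4] w 0.0855
```

Call:
{"api": "jog_arm", "payload": {
  "steps": [
    [0, -0.1, 0.1, 0, 0, 0, 0],
    [0, -0.1, 0.1, 0, 0, 0, 0.4],
    [0, -0.1, 0.1, 0, 0, 0, 1],
    [0, -0.1, 0.1, 0, 0, 0, 1],
    [0, -0.1, 0.1, 0, 0, 0, 1]
  ],
  "force": 30
}}

```text
clock: 15.7
eef_pos: [0.4982, 0.2933, 0.1854]
eef_rot: [0.0, 0.735, 0.678, 0.0]
force: [-1.0, 1.0, -0.5]
gripper_width: 0.0256
```

Call:
{"api": "jog_arm", "payload": {
  "steps": [
    [0, 0, 0, 0, 0, 0, 1],
    [0, 0, 0, 0, 0, 0, 1],
    [0, 0, 0, 0, 0, 0, 1],
    [0, 0, 0, 0, 0, 0, 1],
    [0, 0, 0, 0, 0, 0, 1]
  ]
}}

```text
clock: 16.12
eef_pos: [0.497, 0.2934, 0.1852]
eef_rot: [-0.001, 0.735, 0.678, -0.001]
force: [-10.4, -1.4, 6.8]
gripper_width: 0.0089
```

```bash
python3 - <<'E'
from h import *
s=env.sense(); print(s['eef_pos'],s['gripper_width'],s['force'])
for a in range(0,61,5):
    t=np.radians(a); X=.17-(.17*np.cos(t)-.043*np.sin(t)); Z=.17*np.sin(t)+.043*np.cos(t)-.043
    print(a,'tool y cm',round(X*100,2),'z cm',round(-Z*100,2))
E
```

```text
[0.49702947 0.29344927 0.1851946 ] 0.008882678459251161 [-10.42989358  -1.40174829   6.81363955]
0 tool y cm 0.0 z cm -0.0
5 tool y cm 0.44 z cm -1.47
10 tool y cm 1.0 z cm -2.89
15 tool y cm 1.69 z cm -4.25
20 tool y cm 2.5 z cm -5.56
25 tool y cm 3.41 z cm -6.78
30 tool y cm 4.43 z cm -7.92
35 tool y cm 5.54 z cm -8.97
40 tool y cm 6.74 z cm -9.92
45 tool y cm 8.02 z cm -10.76
50 tool y cm 9.37 z cm -11.49
55 tool y cm 10.77 z cm -12.09
60 tool y cm 12.22 z cm -12.57
```

The bar is gripped at 8.9 mm opening. I'll lift along the arc, removing the roughly 1.5 mm sideways preload as I go.

Call:
{"api": "jog_arm", "payload": {
  "steps": [
    [0, 0.1, -0.75, 0, 0, 0, 1],
    [0, 0.3, -1.47, 0, 0, 0, 1],
    [0, 0.55, -2.2, 0, 0, 0, 1],
    [0, 0.85, -2.89, 0, 0, 0, 1],
    [0, 0.85, -2.89, 0, 0, 0, 1]
  ]
}}

```text
clock: 16.53
eef_pos: [0.5072, 0.2926, 0.2154]
eef_rot: [0.0, 0.735, 0.678, 0.001]
force: [-0.7, 2.0, -4.6]
gripper_width: 0.009
```

```bash
cat >> h.py <<'E'
def ang():
    s=env.sense(); p=np.array(s['eef_pos']); q=R.from_quat(np.roll(s['eef_rot'],-1)); D=p-[.497,.2934,.1852]; x=D@[.9968,-.0804,0]
    X,Z=-.17+x,.043+D[2]; print('t',round(s['clock'],2),p.round(4),'r err mm',round((np.hypot(X,Z)-.17536)*1e3,1),'angle',round(np.degrees(np.arctan2(Z,-X)-np.arctan2(.043,.17)),2),'F',np.round(s['force'],1),'w',round(s['gripper_width'],4),'tilt',np.round(q.apply([0,0,1]),3))
E
python3 -c "
from h import *
ang()"
```

```text
t 16.53 [0.5072 0.2926 0.2154] r err mm 0.4 angle 10.42 F [-0.7  2.  -4.6] w 0.009 tilt [ 0.001  0.001 -1.   ]
```

Call:
{"api": "jog_arm", "payload": {
  "steps": [
    [0, 0.69, -1.36, 0, 0, 0, 1],
    [0, 1.5, -2.67, 0, 0, 0, 1],
    [0, 2.41, -3.89, 0, 0, 0, 1],
    [0, 3.43, -5.03, 0, 0, 0, 1],
    [0, 4.54, -6.08, 0, 0, 0, 1]
  ]
}}

```text
clock: 16.95
eef_pos: [0.5509, 0.2892, 0.2765]
eef_rot: [-0.001, 0.735, 0.679, -0.001]
force: [-10.5, -0.4, 6.0]
gripper_width: 0.0085
```

```bash
python3 -c "
from h import *
ang()"
```

```text
t 16.95 [0.5509 0.2892 0.2765] r err mm 2.0 angle 35.01 F [-10.5  -0.4   6. ] w 0.0085 tilt [-0.002  0.    -1.   ]
```

Call:
{"api": "jog_arm", "payload": {
  "steps": [
    [0, 0.9, -1, 0, 0, 0, 1],
    [0, 2, -1.8, 0, 0, 0, 1],
    [0, 3.2, -2.5, 0, 0, 0, 1],
    [0, 4.6, -3.1, 0, 0, 0, 1],
    [0, 5.7, -3.5, 0, 0, 0, 1]
  ]
}}

```text
clock: 17.37
eef_pos: [0.609, 0.2846, 0.3113]
eef_rot: [-0.0, 0.735, 0.678, 0.0]
force: [-5.5, 0.8, 4.9]
gripper_width: 0.0088
```

Call:
{"api": "jog_arm", "payload": {
  "steps": [
    [0, 0, 0, 0, 0, 0, 1],
    [0, 0, 0, 0, 0, 0, 1],
    [0, 0, 0, 0, 0, 0, 1]
  ]
}}

```text
clock: 17.62
eef_pos: [0.6084, 0.2846, 0.3108]
eef_rot: [0.0, 0.735, 0.678, 0.001]
force: [-4.2, -0.2, 5.0]
gripper_width: 0.0087
```

```bash
python3 -c "
from h import *
ang()
d=snap('side','s3'); cv2.imwrite('pics/s3c.png',cv2.resize(d['pixels'][130:300,130:320],None,fx=3.5,fy=3.5,interpolation=cv2.INTER_CUBIC))"
```

```text
t 17.62 [0.6084 0.2846 0.3108] r err mm 3.1 angle 56.73 F [-4.2 -0.2  5. ] w 0.0087 tilt [ 0.001  0.001 -1.   ]
```

View pics/s3c.png

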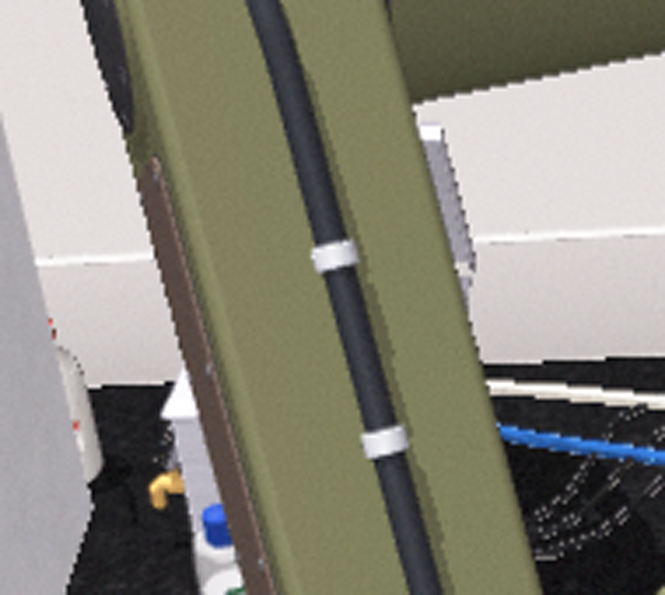

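The side view is mostly blocked by the arm. Only the lid's right front corner shows, at about (253,167). I'll use the wrist view with model overlays to measure the angle.

```bash
cat >> h.py <<'E'
H=np.array([.6675,.2790,.154]); BX=np.array([.9968,-.0804,0]); BY=np.array([.0804,.9968,0])
def lidpt(a,f,y,z):
    t=np.radians(a); return H+BX*(-f*np.cos(t)+z*np.sin(t))+BY*y+np.array([0,0,f*np.sin(t)+z*np.cos(t)])
E
python3 - <<'E'
from h import *
s=load('s3')
for a in(54,57,60): print(a,proj(s,[lidpt(a,.216,-.108,.006)]).round(1))
d=snap('wrist','w6'); im=d['pixels'].copy()
for a,c in((54,(255,0,0)),(57,(0,0,255)),(60,(0,200,0))):
    L=proj(d,[lidpt(a,.216,-.108,.006),lidpt(a,.216,.108,.006),lidpt(a,.0,.108,.006)]); cv2.polylines(im,[L.astype(int)],0,c,1)
    B=proj(d,[lidpt(a,.17,-.055,.043),lidpt(a,.17,.055,.043)]); cv2.polylines(im,[B.astype(int)],0,c,1); print(a,L.round().tolist(),B.round().tolist())
cv2.imwrite('pics/w6o.png',im)
E
```

```text
54 [[255.1 167.2]]
57 [[255.3 163.4]]
60 [[255.6 159.8]]
54 [[156.0, 602.0], [55.0, -48.0], [420.0, 59.0]] [[305.0, 457.0], [300.0, 169.0]]
57 [[175.0, 621.0], [80.0, -59.0], [420.0, 59.0]] [[327.0, 464.0], [328.0, 170.0]]
60 [[197.0, 639.0], [111.0, -70.0], [420.0, 59.0]] [[351.0, 470.0], [358.0, 171.0]]
```

View pics/w6o.png

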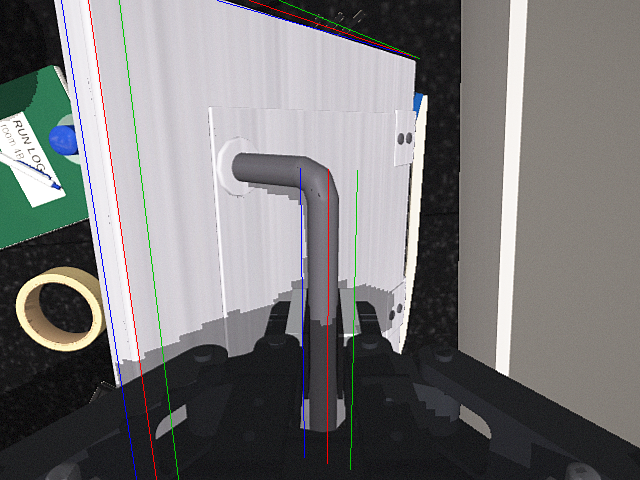

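The wrist view puts the bar at x≈321 on row 250, against 302 for 54° and 327 for 57°. That gives about 56.3°, and the front crease runs near the 57° line. The arm pose says 56.7°. About 3.6° more is needed.

Call:
{"api": "jog_arm", "payload": {
  "steps": [
    [0, 0.35, -0.12, 0, 0, 0, 1],
    [0, 0.7, -0.24, 0, 0, 0, 1],
    [0, 1.05, -0.33, 0, 0, 0, 1],
    [0, 1.05, -0.33, 0, 0, 0, 1],
    [0, 1.05, -0.33, 0, 0, 0, 1]
  ]
}}

```text
clock: 18.13
eef_pos: [0.6191, 0.2837, 0.314]
eef_rot: [0.0, 0.735, 0.678, 0.001]
force: [-4.1, 0.1, 6.1]
gripper_width: 0.0088
```

Call:
{"api": "jog_arm", "payload": {
  "steps": [
    [0, 0, 0, 0, 0, 0, 1],
    [0, 0, 0, 0, 0, 0, 1]
  ]
}}

```text
clock: 18.3
eef_pos: [0.619, 0.2838, 0.314]
eef_rot: [0.0, 0.735, 0.678, 0.001]
force: [-3.7, 0.3, 6.3]
gripper_width: 0.0087
```

```bash
python3 - <<'E'
from h import *
ang()
d=snap('wrist','w7'); im=d['pixels'].copy()
for a,c in((58,(255,0,0)),(60,(0,0,255)),(62,(0,200,0))):
  for z in(.006,):
    L=proj(d,[lidpt(a,.216,-.05,z),lidpt(a,.216,.108,z)]); cv2.polylines(im,[L.astype(int)],0,c,1)
  B=proj(d,[lidpt(a,.17,-.0,.043),lidpt(a,.17,.055,.043)]); cv2.polylines(im,[B.astype(int)],0,c,1)
  F=proj(d,[lidpt(a,.17,.055,.006)])[0]; cv2.drawMarker(im,tuple(int(v) for v in F),c,0,12,1); print(a,B.round().tolist(),F.round())
cv2.imwrite('pics/w7o.png',cv2.resize(im[0:360,40:400],None,fx=1.65,fy=1.65,interpolation=cv2.INTER_CUBIC))
s=snap('side','s4'); t=snap('top','t4')
g=cv2.cvtColor(s['pixels'],cv2.COLOR_BGR2GRAY)
print('side',[proj(s,[lidpt(a,.216,-.108,.006)]).round(1).tolist() for a in(56,58,60,62)])
print(g[152:172:1,250:262])
for r in(150,250): print(r,[int(v) for v in cv2.cvtColor(d['pixels'],cv2.COLOR_BGR2GRAY)[r,300:400:4]])
E
```

```text
t 18.3 [0.619  0.2838 0.314 ] r err mm 2.9 angle 60.31 F [-3.7  0.3  6.3] w 0.0087 tilt [ 0.001  0.001 -1.   ]
58 [[305.0, 330.0], [303.0, 169.0]] [217. 163.]
60 [[322.0, 332.0], [322.0, 170.0]] [229. 164.]
62 [[339.0, 334.0], [341.0, 170.0]] [243. 164.]
side [[[255.2, 164.7]], [[255.4, 162.2]], [[255.6, 159.8]], [[255.7, 157.4]]]
[[ 73  76  75  73  75  72  72  76  72  75  72  73]
 [ 72  73  74  71  74  72  72  70  71  71  74  70]
 [ 73  71  73  73  71  69  71  68  70  69  70  68]
 [ 69  68  70  70  70  69  69  68  68  65  68  71]
 [ 70  68  67  65  69  65  68  69  66  66  66  64]
 [ 68  69  65  64  65  66  62  63  64 111 111 110]
 [ 67  66  64  67 110 109 111 104 123 223 222 223]
 [110 108 101 123 223 221 223 223 225 223 223 223]
 [232 231 232 233 233 231 214 223 222 223 223 222]
 [252 252 253 253 253 250 126 223 222 224 223 223]
 [253 253 253 253 253 252 150 222 221 224 223 222]
 [253 253 253 253 253 252 161 220 221 223 222 223]
 [252 252 252 252 252 252 152 210 222 223 222 222]
 [234 231 231 229 228 211 127 103 224 222 225 221]
 [163 162 160 159 161 158 127 129 221 224 223 225]
 [159 163 160 160 159 143 149 140 222 223 225 223]
 [161 161 162 161 159 162 163 143 223 223 222 222]
 [160 160 158 161 161 165 164 139 209 223 223 224]
 [157 157 156 157 159 156 151 125 102 224 224 222]
 [151 156 159 157 158 154 142 144 120 223 224 225]]
150 [195, 198, 203, 196, 198, 198, 193, 199, 195, 197, 196, 198, 193, 198, 206, 205, 199, 204, 198, 193, 249, 206, 204, 200, 215]
250 [195, 136, 60, 101, 110, 120, 120, 115, 107, 81, 194, 200, 189, 194, 190, 193, 196, 194, 199, 201, 201, 200, 204, 23, 93]
```

View pics/w7o.png

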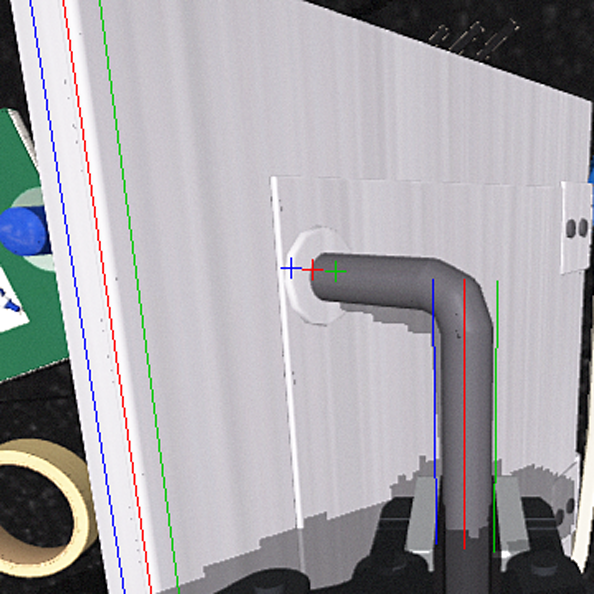

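The bar and the front crease both lie on the 60° overlay, the side view's corner row (about 160) matches 60°, and the arm pose gives 60.3°. Handing in.

```bash
python3 - <<'E'
from h import *
ang(); print(job_done())
E
```

```text
t 18.45 [0.619  0.2838 0.314 ] r err mm 2.9 angle 60.3 F [-4.2  0.4  6.6] w 0.0085 tilt [ 0.001  0.001 -1.   ]
the job is handed in; nothing more can be done
None
```

The three cups are nested and the lid is held open at about 60°. I handed the job in at 18.5 s with the gripper still on the handle.

**Cups:** The middle cup is in the largest and the smallest is in the middle one. Each touched down within 0.5 mm of its calculated seated height. The wrist pictures after each release show the cups concentric and level, with the largest within about 1–2 mm of where I first measured it. I didn't look at the stack again after the lid was raised.

**Lid:** I lifted it by the bar with the tool upright, letting the bar turn in the grip. The last checks agree on the angle:

| Check | Angle |
|---|---|
| Arm position | 60.3° |
| Bar in the wrist view | about 60.2° |
| Front crease in the wrist view | about 60° |
| Lid corner in the side view | about 60° |

**Small disagreements:**
- The bar's radius from the hinge came out about 3 mm larger than nominal, probably from hinge calibration or the bar shifting slightly in the pads. A steady force of about 8 N remains at the wrist.
- In the wrist view after the last release, the stack lay 1–2 px from the model circles, but the arm was still settling then.

The bottles and the tap weren't touched on any move.

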